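Press a flanged bushing home with its driver

ROBOT

A 6-joint arm with a two-finger parallel gripper is mounted at the origin on a cart in front of the work surface, level with it; the furniture and walls round the work are solid. World frame = base frame: x ahead of the robot, y to its left, z up, the work surface at z = 0. Lengths are in m, angles in rad, forces in N, time in s.
With the tool pointing down it reaches from about 0.35 to 0.775 m from the base axis. Payload 5.5 kg.
Tool frame: the origin (TCP) lies at the very end of the fingers, on their centre line; the grasp point (between the pads) lies 19 mm behind it; z points along the fingers, y is the line along which they close (so a half turn about z gives the same grasp; the last joint's range is limited). The gripper opens to 85 mm and grips with 20 to 120 N. Pads are 22 mm wide; open, the fingers measure 114 mm over their backs; the gripper's body (76 mm by 85 mm) begins 54 mm behind the grasp point. The pads swing forward as they close: fully open they stand 13 mm farther back than shut.
Start: joints at [0.981, 0.313, 0.046, 1.304, 0, 1.431], TCP at [0.25, 0.518, 0.231] pointing down, gripper open.
Joint ranges: [-2.76, 2.76], [-0.86, 1.69], [-1.03, 1.26], [-2.2, 2.34], [-1.47, 1.5], [-3.14, 3.14]. Speed limits (rad/s): [2.57, 2.57, 3.14, 3.14, 3.14, 3.14].

INTERFACE

Orientations are given as a unit quaternion [w, x, y, z].
In Python, from workcell import env, cams, ticket, spotter gives the robot as it stands.
- The arm moves only by the tool jog_arm, never from a script. Its argument "increments" is a list that holds one entry, the list of rows, each a list of 7 numbers: the shift along the tool's x, y, z in units of 0.25 m (1.0 is 0.25 m), then the turn, a rotation vector about the tool's x, y, z in units of 180 degrees (1.0 is 180 degrees), then the closure in counts, from 0 (fully open) to 255 (shut). A call has 1 to 20 rows; each row shifts and turns the commanded pose from where the row before left it, along the tool's axes as they then stand; what a row does not reach is not made up. A row lasts 1/10 s, in which the tool goes at most 50 mm and 8.59 degrees, less where a joint would pass 70% of its speed; a pose out of reach is approached as far as the arm can. A call with a number of a shift or a turn outside -1 to 1 is refused whole. A call with a gripper value outside its range is refused whole. The fingers move at their own pace and stop on an object; "force" is the grip in N (left out, the last holds). Time passes only in rows, so rows that do not move let the fingers close. It gives the time, the measured TCP pose, the force, the opening and the grip force at its end, in the units of the state.
- env.get_state(): the state, without advancing time (a new reading comes with each control period).
- cams.read_camera(name): name is "scene" or "top"; returns a dict with "pixels" (480x640x3 uint8, red, green, blue), "fx", "fy", "cx", "cy" (pixels), "k1" (the pictures are not rectified: a ray, as slopes to the right and down, at radius r is drawn at 1 + k1 r^2 times it, then the intrinsics apply), "xyz" and "attitude" of the camera in the world. Camera axes: x right, y down, z forward; pixel columns grow to the right and rows downward; lengths in m; the calibration is good to about 2 mm. A picture is of the moment at which its call begins. There is no depth.
- ticket.hand_in(): hands the job in; it is judged then, once.
Trained networks look in the newest picture that a camera, given by its name, has taken for a name from the list of things; names that differ only in an ending like _2 or _b are one class to them, and where a whole thing is asked for, a point or a joint stands for the part that bears it (a point fixed in the world has none). Each returns a list of dicts, best first, with "conf" (0 to 1); they miss things now and then, are a little off and sometimes report something else, mostly with a low value. They report only what shows in the picture. A call takes as long as a camera call. They do not tell look-alikes from the thing itself.
- spotter.find_in(target, camera): "uv" ([column, row] in pixels, amid what is visible of it).
- spotter.cut_out(target, camera): "region" (480x640 bool, what is visible of it) and "uv" ([column, row] in pixels, amid what is visible of it).
- spotter.landmark_of(target, camera): "uv" ([column, row] in pixels: a listed point, or the origin of a listed thing).
The state is a dict: "clock": time; "joint_pos": joint angles; "qvel": joint speeds; "tau": joint torques, N m; "tcp_pos": TCP position; "orientation": TCP orientation; "wrist_force": force on the tool from outside, world axes, zero at the start; "ft_torque": the same for the moment, N m; "finger_gap": finger opening in m; "grip_force": force on a finger pad.
Only numpy, scipy, OpenCV 4.12 (cv2) and the standard library are available. Lean on these libraries where they do the work, as an engineer would, in place of code of your own. Each camera call takes 0.05 s, during which the arm holds its last target. There are 200 camera calls.

TASK

Fit the larger of the two bronze flanged bushings into the bearing housing. Stand it in the bore so that it is started but still proud, and let go of it; then draw the larger of the two bushing drivers out of the tool block, set its nose in the bushing and press the bushing home with it until the flange is flush with the housing's face. Stand the driver back upright in its hole in the tool block, and leave the other tools, the small bushing and the loose locating blocks where they are.

Things in the scene. Friction and masses are not known exactly. Their poses are not given: they have to be found in the camera images.
- bushing: larger bronze flanged bushing, standing upright, flange on top, 37 mm tall: sleeve 28 mm diameter, 32 mm long, its lowest 7 mm tapering to 25 mm; flange 38 mm diameter, 5 mm thick. 50 to 100 g. Origin at the centre of the underside, z up. block_a and block_b stand at its own +x and -x, about 4 to 8 mm from the flange, so fingers fit only along its own y.
- bushing_top (a point): centre of the top face of the larger bushing's flange, 37 mm above its origin; here is the mouth of its 18 mm bore, which goes right through (2 mm chamfer)
- small_bushing: smaller bronze flanged bushing (sleeve 21 mm, flange 30 mm diameter, 26 mm tall), standing upright; not wanted, leave it alone. Origin at the centre of its underside.
- housing: bearing housing, fixed: steel base plate 112 x 100 mm (x, y), aluminium foot 20 mm high with four screw heads 27 mm high, in the middle a round boss 60 mm across, its flat face 56 mm above the bench. In the face a counterbore 41 mm diameter, 5 mm deep, below it the bore, 29 mm diameter, 36 mm deep. Origin on the bench under the bore axis, z up.
- housing_face (a point): bore axis at the boss's face, z up. Four springs (a tolerance ring) stand into the bore 16 to 30 mm below the face: the bushing set in rests on them, its flange top 10 to 16 mm above the face; from there 8 to 18 N on its axis push it down until the flange sits on the counterbore floor, its top flush; pushed off its axis it tilts and jams
- driver: larger bushing driver, steel, 121 mm long, 0.2 to 0.3 kg, nose down in a hole of the block. Up its z: pilot nose 15 mm diameter to 22 mm, end tapered; shoulder disc 34 mm diameter to 32 mm (presses on the flange); stem 19 mm; guard disc 36 mm diameter from 54 to 62 mm; dark ribbed grip 24 mm diameter to 116 mm; domed end. Origin at the nose's end.
- driver_guard (a point): centre of the top of the larger driver's guard disc, 62 mm above the driver's origin; fingertips can bear down on it. Set in the bushing, the driver stands by itself when let go; pulled out askew its nose can drag the bushing up again by a millimetre or two
- small_driver: smaller bushing driver of the same form (pilot 11 mm, shoulder 25 mm, guard 27 mm, grip 19 mm diameter, 121 mm long) in another hole of the block; leave it. Origin at its nose end.
- scraper: scraper with a square wooden handle 16 x 16 mm, 102 mm long in all, in the remaining hole of the block; leave it. Origin 2 mm below its nose end.
- tool_block: wooden tool block 60 x 156 mm (x, y), fixed, top 35 mm above the bench, with three equal holes along its y at -50, 0 and +50 mm, 18.5 mm diameter, 26 mm deep. Tools stand nose down, shoulders on the top (a driver's origin then 13 mm above the bench); which is in which hole varies. Fingers fit beside them only along the block's x. Origin on the bench under the middle hole.
- block_hole0 (a point): mouth centre of the block's hole at y = -50 mm, 35 mm above the bench; 2 mm chamfer
- block_hole1 (a point): mouth centre of the block's middle hole, 35 mm above the bench
- block_hole2 (a point): mouth centre of the block's hole at y = +50 mm, 35 mm above the bench
- block_a: loose dark locating block with a peg, 24 x 60 x 29 mm (x, y, z), close beside the larger bushing; leave it. Origin at the centre of its underside.
- block_b: loose dark locating block with a peg, 24 x 63 x 28 mm (x, y, z), close beside the larger bushing on the other side; leave it. Origin at the centre of its underside.
- block_c: loose dark locating block with a peg, 24 x 59 x 27 mm (x, y, z), close beside the small bushing; leave it. Origin at the centre of its underside.
- block_d: loose dark locating block, 25 x 52 x 21 mm (x, y, z), behind the work; leave it. Origin at the centre of its underside.
Not all that is in view belongs to the job. Leave any green, orange or turquoise look-alike of the bushing alone.

How it is judged:
By the outcome, as a careful person would: the job done as asked, in the order asked, and still so for the second after the job is handed in, with the robot touching nothing.
It also fails if it takes over 67 s, if anything falls off the work surface, if the arm or the gripper's body presses on something with over 40 N, if the wrist force passes 120 N, or if a joint passes its speed limit or range.

## Working session

There is one attempt and no reset: what is moved stays moved. The work goes in short steps, Python scripts to look and compute and a tool call to move; the robot and the scene stay as the last step left them, time stands still between calls to the robot, and variables do not carry over. Pictures are saved under pics/ and viewed, at most 10 in all, crops included, and the job is handed in when it is done.

Besides the shell and the picture viewer there is one more tool, called as a command line: name --argument value ..., lists and objects as JSON in quotes. jog_arm: Moves the arm, as the interface text tells. Shifts and turns lie within -1 to 1; 1 stands for 0.25 m of shift or 180 degrees of turn. Its arguments: {"type":"object","properties":{"increments":{"type":"array"},"force":{"type":"number"}},"required":["increments"]}

```bash
mkdir -p pics; ls
python3 - <<'E'
from workcell import env,cams,spotter
import cv2
print(env.get_state())
for c in("scene","top"):
    r=cams.read_camera(c); cv2.imwrite(f"pics/{c}0.png",r["pixels"][:,:,::-1])
    print({k:v for k,v in r.items() if k!="pixels"})
    for n in "bushing bushing_top small_bushing housing_face driver_guard driver small_driver scraper block_hole0 block_hole1 block_hole2 block_a block_b tool_block".split():
        print(c,n,[(d["conf"],d["uv"]) for d in spotter.landmark_of(n,c)][:3])
E
```

```text
pics
{'clock': 0.0, 'joint_pos': array([ 9.81391245e-01,  3.13996899e-01,  4.49691168e-02,  1.30359365e+00,
       -1.31097258e-05,  1.43121412e+00]), 'qvel': array([-7.68211283e-04, -2.17687913e-05,  3.72232849e-04, -6.50980184e-04,
        1.18611688e-03, -1.50838249e-03]), 'tau': array([-2.14796528e-03, -4.80632007e+01,  2.98531902e+01,  1.93225272e-02,
       -3.75582085e-04,  7.64076759e-06]), 'tcp_pos': array([0.24972819, 0.51736874, 0.23040683]), 'orientation': array([-3.19178903e-04,  2.23019933e-01,  9.74813457e-01, -8.54938048e-04]), 'wrist_force': array([-0.191591  , -0.41350958, -0.92181465]), 'ft_torque': array([-0.00062021,  0.0507778 ,  0.01978074]), 'grip_force': 0.0, 'finger_gap': 0.085302064357005}
{'fx': 536.7275504806008, 'fy': 536.7275504806008, 'cx': 325.4281920709055, 'cy': 242.10693689100822, 'k1': -0.05072990834411728, 'xyz': array([ 0.24629662, -0.40499398,  0.76518163]), 'attitude': array([-0.3548024 ,  0.88900994, -0.26903156,  0.1067642 ])}
scene bushing [(0.9, [224.7, 256.3]), (0.89, [249.4, 288.6]), (0.68, [272.3, 345.0])]
scene bushing_top [(0.86, [245
[... 1319 characters left out ...]
]
top housing_face [(0.84, [247.1, 243.6])]
top driver_guard [(0.56, [358.3, 245.1])]
top driver [(0.68, [356.6, 243.6]), (0.67, [350.9, 179.2])]
top small_driver [(0.53, [379.9, 245.9])]
top scraper [(0.6, [336.9, 244.5])]
top block_hole0 [(0.97, [359.4, 243.2]), (0.72, [335.5, 243.1]), (0.64, [381.8, 245.2])]
top block_hole1 [(0.97, [359.4, 243.2]), (0.72, [335.5, 243.1]), (0.64, [381.8, 245.2])]
top block_hole2 [(0.97, [359.4, 243.2]), (0.72, [335.5, 243.1]), (0.64, [381.8, 245.2])]
top block_a [(0.89, [289.0, 341.1]), (0.87, [289.6, 302.6]), (0.79, [395.4, 311.7])]
top block_b [(0.89, [289.0, 341.1]), (0.87, [289.6, 302.6]), (0.79, [395.4, 311.7])]
top tool_block [(0.67, [356.8, 246.5])]
```

View pics/scene0.png

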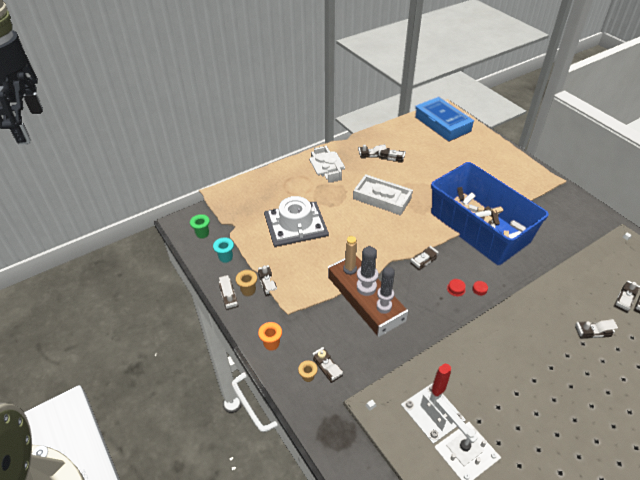

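View pics/top0.png

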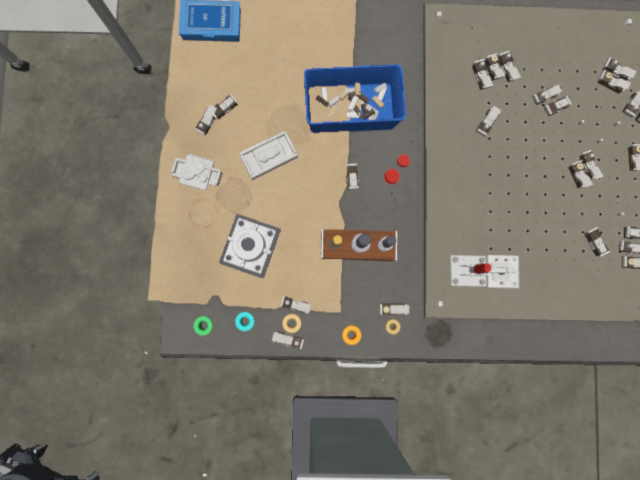

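The wanted bronze bushing is the one between two blocks, at scene (246,282) and top (292,323). The orange one at top (352,335) is a look-alike. The larger driver stands in the middle hole, top about (362,242).

```bash
cat > h.py <<'E'
import numpy as np,cv2
from scipy.spatial.transform import Rotation as R
from workcell import env,cams,spotter
def q2R(q): return R.from_quat(np.roll(q,-1)).as_matrix()
def cam(n): return cams.read_camera(n)
def ray(c,uv):
    d=np.array([(uv[0]-c['cx'])/c['fx'],(uv[1]-c['cy'])/c['fy']]);u=d.copy()
    for _ in range(10): u=d/(1+c['k1']*(u@u))
    return q2R(c['attitude'])@np.array([*u,1.])
def onz(c,uv,z):
    r=ray(c,uv); return c['xyz']+r*(z-c['xyz'][2])/r[2]
def proj(c,P):
    p=(np.atleast_2d(P)-c['xyz'])@q2R(c['attitude']); u=p[:,:2]/p[:,2:]
    u=u*(1+c['k1']*(u**2).sum(1,keepdims=True))
    return u*c['fx']+[c['cx'],c['cy']]
def circ(P,r,n=72):
    a=np.linspace(0,2*np.pi,n); return np.c_[P[0]+r*np.cos(a),P[1]+r*np.sin(a),np.full(n,P[2])]
def crop(c,uv,h,s,draw=()):
    """crop half-size h, scale s, with drawn polylines of world points"""
    x0,y0=int(uv[0]-h),int(uv[1]-h)
    im=cv2.resize(np.ascontiguousarray(c['pixels'][y0:y0+2*h,x0:x0+2*h,::-1]),None,fx=s,fy=s,interpolation=cv2.INTER_CUBIC)
    for W,col in draw:
        q=((proj(c,W)-[x0,y0]+.5)*s).round().astype(int); cv2.polylines(im,[q],False,col,1)
    return im
def tri(c1,u1,c2,u2):
    A=[];b=[]
    for c,u in((c1,u1),(c2,u2)):
        r=ray(c,u);r/=np.linalg.norm(r);M=np.eye(3)-np.outer(r,r);A.append(M);b.append(M@c['xyz'])
    X=np.linalg.lstsq(np.vstack(A),np.hstack(b),rcond=None)[0]
    return X
E
cat > m.py <<'E'
from h import *
s,t=cam("scene"),cam("top")
def pick(f,n,c,near):
    L=[d for d in f(n,c) if np.hypot(*np.subtract(d['uv'],near))<25]
    return L[0] if L else None
for n,z,us,ut in [("bushing_top",.037,(246,276),(292,323)),("bushing",0,(247,288),(292,323)),("housing_face",.056,(295,205),(248,243)),("driver_guard",.075,(368,278),(361,243)),("block_hole1",.035,(366,288),(359,243)),("block_hole0",.035,(384,305),(384,245)),("block_hole2",.035,(350,266),(335,243))]:
    for i in range(1):
        a=pick(spotter.landmark_of,n,"scene",us);b=pick(spotter.landmark_of,n,"top",ut)
        print(n,a and onz(s,a['uv'],z).round(4),b and onz(t,b['uv'],z).round(4))
# colour: bronze flange
for c,u,nm in((s,(246,282),"scene"),(t,(292,323),"top")):
    h=cv2.cvtColor(c['pixels'],cv2.COLOR_RGB2HSV); x,y=u
    m=d=pick(spotter.cut_out,"bushing",nm,u)
    if d: 
        v,uu=np.nonzero(d['region']);e=cv2.fitEllipse(cv2.convexHull(np.c_[uu,v].astype(np.float32)))
        print(nm,"cut",uu.min(),uu.max(),v.min(),v.max(),e,onz(c,e[0],.037).round(4))
    d=pick(spotter.cut_out,"housing",nm,(295,205) if nm=="scene" else (248,243))
    if d:
        v,uu=np.nonzero(d['region']);print("housing minrect",cv2.minAreaRect(np.c_[uu,v].astype(np.float32)))
    for bn in ("block_a",):
        for d in spotter.cut_out(bn,nm):
            if np.hypot(*np.subtract(d['uv'],u))<35:
                v,uu=np.nonzero(d['region']);r=cv2.minAreaRect(np.c_[uu,v].astype(np.float32));print(nm,bn,r,onz(c,r[0],.028).round(4))
a=crop(t,(292,323),32,9);b=crop(s,(247,283),32,9)
cv2.imwrite("pics/b1.png",np.hstack([a,b])[:,:800*2][:, :] if 0 else cv2.resize(np.hstack([a,b]),(800,400)))
E
python3 m.py
```

```text
bushing_top [0.4652 0.1813 0.037 ] [0.4596 0.1778 0.037 ]
bushing [0.4678 0.184  0.    ] [0.4668 0.1745 0.    ]
housing_face [0.6224 0.2739 0.056 ] [0.6189 0.2708 0.056 ]
driver_guard [0.6273 0.0411 0.075 ] [0.6178 0.0449 0.075 ]
block_hole1 [0.6281 0.0484 0.035 ] [ 0.6244 -0.0089  0.035 ]
block_hole0 [ 0.6265 -0.0134  0.035 ] [ 0.6244 -0.0089  0.035 ]
block_hole2 [0.6281 0.0484 0.035 ] [0.6266 0.0855 0.035 ]
scene cut 236 256 270 296 ((246.62147521972656, 282.5834655761719), (21.35485076904297, 26.500347137451172), 171.32330322265625) [0.4598 0.1658 0.037 ]
housing minrect ((295.240966796875, 219.649169921875), (46.49498748779297, 57.20257568359375), 76.75948333740234)
scene block_a ((226.9626922607422, 292.1099548339844), (32.272247314453125, 13.913783073425293), 75.0685806274414) [0.4238 0.1729 0.028 ]
scene block_a ((266.4635009765625, 280.14959716796875), (28.962722778320312, 13.41341495513916), 70.01689147949219) [0.4945 0.1583 0.028 ]
top cut 283 300 314 331 ((291.3790283203125, 322.496826171875), (17.093017578125, 18.55533218383789), 149.26947021484375) [0.4641 0.1763 0.037 ]
housing minrect ((250.04461669921875, 245.37606811523438), (48.66270446777344, 54.04457473754883), 19.798877716064453)
top block_a ((287.5692138671875, 338.7461242675781), (29.556854248046875, 10.963223457336426), 15.255118370056152) [0.4307 0.1834 0.028 ]
top block_a ((295.32073974609375, 303.87738037109375), (29.669878005981445, 11.675647735595703), 15.94539737701416) [0.5015 0.1693 0.028 ]
```

View pics/b1.png

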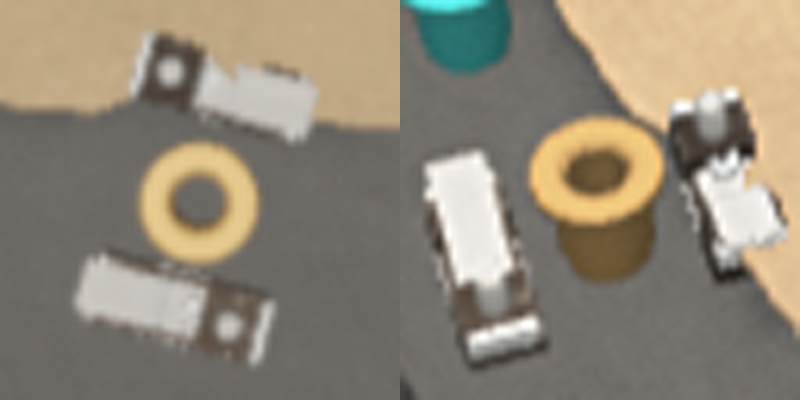

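The top view has the flange centre at about (291.7,323.3), and the scene view has it at about (246.5,278.4). The blocks lie above and below it in the top view, so the fingers close left-right. Next I'll refine and compute the yaws.

```bash
cat >> h.py <<'E'
def go(P,ang=None,n=None):
    """numbers to move: prints tool-frame shift (units) to P and turn about tool z (units)"""
    s=env.get_state(); M=q2R(s['orientation']); d=M.T@(np.array(P)-s['tcp_pos'])
    cur=np.degrees(np.arctan2(M[1,1],M[0,1]))
    print("t",round(s['clock'],2),"tcp",s['tcp_pos'].round(4),"yang",cur.round(2),"zax",M[:,2].round(4),"shift units",(d/.25).round(4))
    if ang is not None:
        w=R.from_matrix(M.T@np.c_[[-np.cos(np.radians(ang+90))*-1,np.sin(np.radians(ang+90)),0],[np.cos(np.radians(ang)),np.sin(np.radians(ang)),0],[0,0,-1]]).as_rotvec()
        print("turn units",(w/np.pi).round(4))
E
cat > m2.py <<'E'
from h import *
s,t=cam("scene"),cam("top")
print("bush",onz(s,(246.5-.3,278.4-.3),.037).round(4),onz(t,(291.5,323),.037).round(4))
# bright-colour ellipse for bushing flange
for c,u in((s,(246,278)),(t,(291,323))):
    h=cv2.cvtColor(c['pixels'],cv2.COLOR_RGB2HSV);x,y=u
    m=((h[...,0]>10)&(h[...,0]<28)&(h[...,1]>90)&(h[...,2]>170)).astype(np.uint8)
    w=np.zeros_like(m);cv2.circle(w,u,17,1,-1)
    n,l,st,ce=cv2.connectedComponentsWithStats(m&w,connectivity=4)
    k=1+np.argmax(st[1:,4]); v,uu=np.nonzero(l==k); e=cv2.fitEllipse(cv2.convexHull(np.c_[uu,v].astype(np.float32)))
    print(st[k],e,onz(c,e[0],.037).round(4))
H=np.array([.6205,.2725,.056])
G=np.array([.6225,.043,.075])
dr=[(circ(H,.030),(0,0,255)),(circ(H,.0205),(0,255,0)),(circ(H,.0145),(255,0,0))]
dg=[(circ(G,.018),(0,0,255)),(circ(G-[0,0,.03],.017),(0,255,0)),(circ(G+[0,0,.05],.012),(255,0,0))]
cv2.imwrite("pics/hd.png",np.vstack([np.hstack([crop(t,(248,243),20,7.5,dr),crop(s,(295,210),20,7.5,dr)]),np.hstack([crop(t,(360,243),20,7.5,dg),crop(s,(368,280),20,7.5,dg)])]))
for c,ps in((s,[(349.9,265.9),(366.1,288),(383.7,305.3)]),(t,[(335.5,243.1),(359.4,243.2),(381.8,245.2)])):
    q=[onz(c,p,.035) for p in ps];d=q[2]-q[0];print([a.round(4) for a in q],np.degrees(np.arctan2(d[1],d[0])))
d=spotter.cut_out("tool_block","top")[0];v,uu=np.nonzero(d['region']);r=cv2.minAreaRect(np.c_[uu,v].astype(np.float32));print(r)
go([.462,.177,.12],75.6)
E
python3 m2.py
```

```text
bush [0.464  0.1753 0.037 ] [0.4631 0.176  0.037 ]
[236 270  21  17 222] ((245.85691833496094, 277.7749938964844), (16.46292495727539, 21.064348220825195), 78.09027099609375) [0.4638 0.1763 0.037 ]
[283 314  18  19 210] ((291.2847595214844, 323.0546875), (18.336021423339844, 18.7131290435791), 19.618955612182617) [0.463  0.1765 0.037 ]
[array([0.6335, 0.0986, 0.035 ]), array([0.6274, 0.0416, 0.035 ]), array([ 0.6299, -0.0049,  0.035 ])] -91.98241108909968
[array([0.6276, 0.0894, 0.035 ]), array([0.6285, 0.0401, 0.035 ]), array([ 0.6253, -0.0062,  0.035 ])] -91.33689221517655
((358.2586669921875, 244.37811279296875), (76.095703125, 30.270883560180664), 1.3322198390960693)
t 2.75 tcp [0.25   0.5178 0.2313] yang 64.23 zax [ 0.e+00  1.e-04 -1.e+00] shift units [-1.3564 -0.8591  0.4453]
turn units [ 0.     -0.     -0.0632]
```

View pics/hd.png

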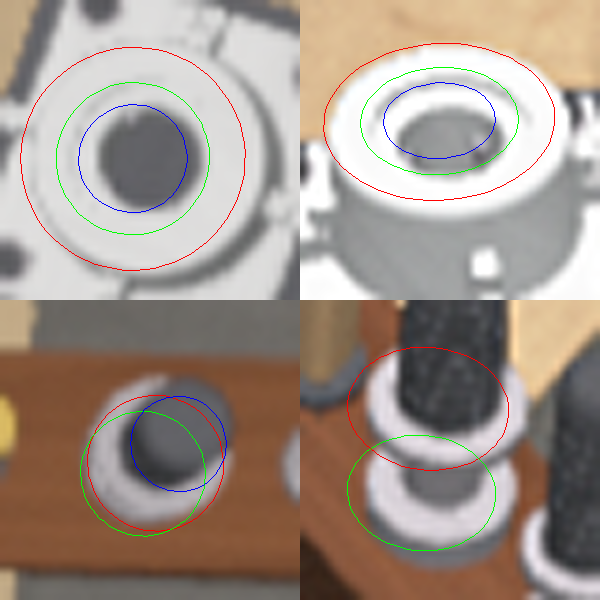

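jog_arm --increments '[[[0,0,0,0,0,-0.0316,0],[0,0,0,0,0,-0.0316,0],[-0.0972,-0.0926,0,0,0,0,0],[-0.0972,-0.0926,0,0,0,0,0],[-0.0972,-0.0926,0,0,0,0,0],[-0.0972,-0.0926,0,0,0,0,0],[-0.0972,-0.0926,0,0,0,0,0],[-0.0972,-0.0926,0,0,0,0,0],[-0.0972,-0.0926,0,0,0,0,0],[-0.0972,-0.0926,0.074,0,0,0,0],[-0.0972,-0.0926,0.074,0,0,0,0],[-0.0972,-0.0926,0.074,0,0,0,0],[-0.0972,-0.0926,0.074,0,0,0,0],[-0.0972,-0.0926,0.074,0,0,0,0],[0,0,0.074,0,0,0,0],[0,0,0,0,0,0,0]]]' --force 40

```text
clock: 4.35
tcp_pos: [0.462, 0.1749, 0.118]
orientation: [-0.002, 0.126, 0.992, -0.001]
wrist_force: [-0.3, -0.6, -0.3]
finger_gap: 0.0858
grip_force: 0.0
```

```bash
cat >> h.py <<'E'
from scipy.optimize import minimize
def fitc(cs,P0,rz,rng=.008):
    """circles (r,dz) about vertical axis at P0; maximise gradient along them over x,y"""
    gs=[]
    for c in cs:
        g=cv2.cvtColor(c['pixels'],cv2.COLOR_RGB2GRAY).astype(np.float32)
        gs.append((c,cv2.GaussianBlur(np.hypot(cv2.Sobel(g,5,1,0),cv2.Sobel(g,5,0,1)),(0,0),.7)))
    def f(d):
        t=0
        for c,g in gs:
            for r,dz in rz:
                q=proj(c,circ(P0+np.array([d[0],d[1],dz]),r)).astype(np.float32)
                t+=np.minimum(cv2.remap(g,q[:,:1],q[:,1:],1),250).mean()
        return -t
    v=np.arange(-rng,rng+1e-6,.001); b=min(((f((x,y)),x,y) for x in v for y in v))
    o=minimize(f,b[1:],method="Nelder-Mead",options=dict(initial_simplex=np.array(b[1:])+[[0,0],[.0008,0],[0,.0008]]))
    return (P0+np.r_[o.x,0]).round(4),round(-o.fun/len(cs)/len(rz),1)
E
cat > m3.py <<'E'
from h import *
s,t=cam("scene"),cam("top")
H=np.array([.6205,.2695,.056]);G=np.array([.626,.041,.075]);hz=[(.030,0),(.0205,0),(.0145,-.005)]
gz=[(.018,0),(.018,-.008),(.017,-.03)]
B=np.array([.4633,.1764,.037])
out={}
for nm,cs in(("scene",[s]),("top",[t]),("both",[s,t])):
    print(nm,"H",fitc(cs,H,hz),"H30",fitc(cs,H,hz[:1]),"G",fitc(cs,G,gz),"B",fitc(cs,B,[(.019,0)],.005))
h=fitc([s,t],H,hz)[0];g=fitc([s,t],G,gz)[0]
col=[(0,0,255),(0,255,0),(255,0,0)]
dr=[(circ(h+[0,0,z],r),k) for (r,z),k in zip(hz,col)];dg=[(circ(g+[0,0,z],r),k) for (r,z),k in zip(gz,col)]
cv2.imwrite("pics/hd2.png",np.vstack([np.hstack([crop(c,u,20,7.5,d) for c,u,d in((t,(248,243),dr),(s,(295,210),dr))]),np.hstack([crop(c,u,20,7.5,d) for c,u,d in((t,(360,243),dg),(s,(368,280),dg))])]))
go([.4633,.1764,.022],75.6)
E
python3 m3.py
```

```text
scene H (array([0.6213, 0.2686, 0.056 ]), np.float64(182.0)) H30 (array([0.6205, 0.2666, 0.056 ]), np.float64(181.5)) G (array([0.6266, 0.0417, 0.075 ]), np.float64(211.1)) B (array([0.4638, 0.176 , 0.037 ]), np.float64(249.8))
top H (array([0.6203, 0.2674, 0.056 ]), np.float64(133.0)) H30 (array([0.6152, 0.2621, 0.056 ]), np.float64(134.2)) G (array([0.626 , 0.0417, 0.075 ]), np.float64(150.9)) B (array([0.4714, 0.1679, 0.037 ]), np.float64(65.1))
both H (array([0.6209, 0.2682, 0.056 ]), np.float64(156.3)) H30 (array([0.6201, 0.2667, 0.056 ]), np.float64(154.1)) G (array([0.6264, 0.0416, 0.075 ]), np.float64(180.7)) B (array([0.4641, 0.1755, 0.037 ]), np.float64(141.1))
t 4.45 tcp [0.463  0.1763 0.1204] yang 75.6 zax [-9.e-04  0.e+00 -1.e+00] shift units [-0.0013  0.0007  0.3937]
turn units [-0.0001 -0.0003  0.    ]
```

View pics/hd2.png

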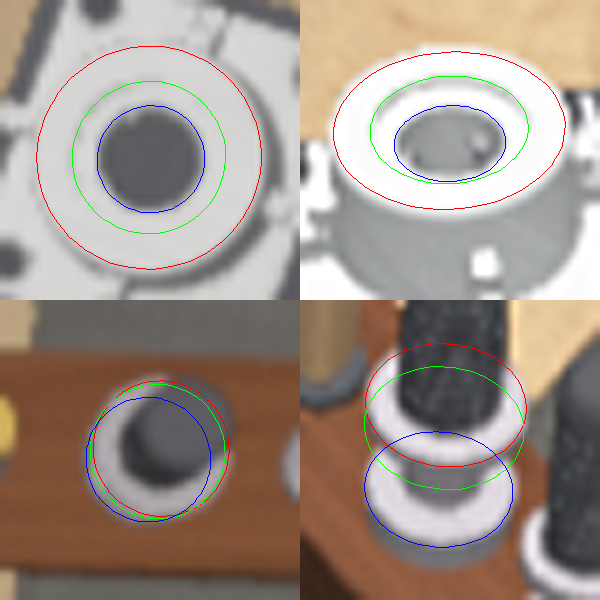

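The overlays fit both views: housing axis about (0.6208,0.2680), driver axis about (0.6263,0.0416). Now I'll descend and grasp the bushing.

jog_arm --increments '[[[0,0,0.08,0,0,0,0],[0,0,0.08,0,0,0,0],[0,0,0.08,0,0,0,0],[0,0,0.08,0,0,0,0],[0,0,0.04,0,0,0,0],[0,0,0.033,0,0,0,0],[0,0,0,0,0,0,0],[0,0,0,0,0,0,140],[0,0,0,0,0,0,200],[0,0,0,0,0,0,255],[0,0,0,0,0,0,255],[0,0,0,0,0,0,255],[0,0,0,0,0,0,255],[0,0,0,0,0,0,255],[0,0,0,0,0,0,255],[0,0,0,0,0,0,255]]]' --force 40

```text
clock: 6.05
tcp_pos: [0.4642, 0.1763, 0.0229]
orientation: [0.001, 0.125, 0.992, 0.0]
wrist_force: [-0.0, -0.5, 5.9]
finger_gap: 0.0354
grip_force: 39.4
```

jog_arm --increments '[[[0,0,-0.04,0,0,0,255],[0,0,-0.08,0,0,0,255],[0,0,-0.1,0,0,0,255],[0,0,-0.1,0,0,0,255],[0,0,-0.1,0,0,0,255],[0,0,0,0,0,0,255]]]'

```text
clock: 6.65
tcp_pos: [0.4657, 0.1768, 0.1308]
orientation: [0.003, 0.125, 0.992, 0.001]
wrist_force: [0.3, 0.2, -0.9]
finger_gap: 0.0351
grip_force: 40.0
```

Run:
```python
from h import *
s,t=cam("scene"),cam("top")
st=env.get_state();P=st['tcp_pos'];print(P,st['finger_gap'],st['grip_force'])
B=P+[0,0,.015]
dr=[(circ(B,.019),(0,0,255)),(circ(B-[0,0,.037],.0125),(0,255,0))]
a=crop(s,proj(s,B)[0],40,5,dr);b=crop(t,proj(t,B)[0],40,5,dr);c=crop(s,(247,283),40,5)
cv2.imwrite("pics/lift.png",np.vstack([np.hstack([a,b])]))
```

```text
[0.46367441 0.17630531 0.12759825] 0.03526304853221827 39.99078426975757
```

View pics/lift.png

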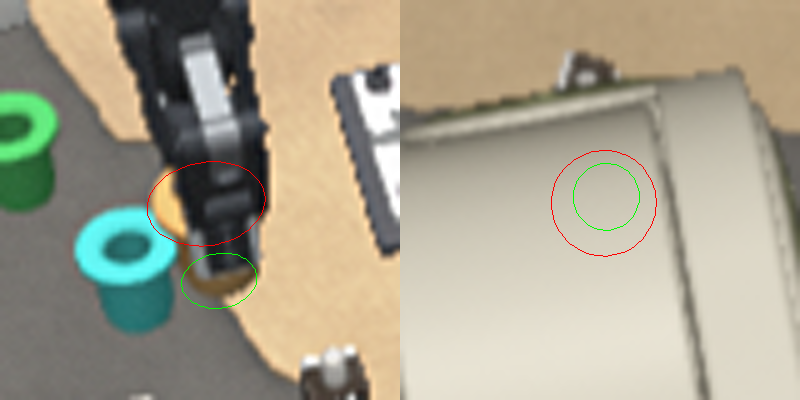

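The bushing is held upright in the fingers, at scene crop (220,230), but a finger partly hides it. I'll carry it over the housing and turn the fingers square to the camera's view.

jog_arm --increments '[[[-0.0863,0.0853,0,0,0,0,255],[-0.0863,0.0853,0,0,0,0,255],[-0.0863,0.0853,0,0,0,0,255],[-0.0863,0.0853,0,0,0,0,255],[-0.0863,0.0853,0,0,0,0,255],[-0.0863,0.0853,0,0,0,0,255],[0,0,0,0,0,-0.0466,255],[0,0,0,0,0,-0.0466,255],[0,0,0,0,0,-0.0466,255],[0,0,0,0,0,-0.0466,255],[0,0,0,0,0,-0.0466,255],[0,0,0,0,0,-0.0466,255],[0,0,0,0,0,-0.0466,255],[0,0,0,0,0,-0.0466,255],[0,0,0,0,0,-0.0466,255],[0,0,0.05,0,0,0,255],[0,0,0.05,0,0,0,255],[0,0,0,0,0,0,255]]]'

```text
clock: 8.55
tcp_pos: [0.6182, 0.2673, 0.0979]
orientation: [-0.003, -0.507, 0.862, 0.001]
wrist_force: [-0.8, -0.4, -1.3]
finger_gap: 0.0354
grip_force: 40.1
```

```bash
cat > m4.py <<'E'
from h import *
import sys
s=cam("scene");P=env.get_state()['tcp_pos']
go([.6208,.2680,float(sys.argv[2])],151)
B=P+[0,0,.015];H=np.array([.6208,.2680,.056])
dr=[(circ(B,.019),(0,0,255)),(circ(B-[0,0,.037],.0125),(0,255,0)),(circ(B-[0,0,.03],.014),(0,255,0)),(circ(H,.0205),(255,0,0)),(circ(H,.0145),(255,0,255))]
u=proj(s,(B+H)/2)[0]
cv2.imwrite(sys.argv[1],np.hstack([crop(s,u,36,11)[:, :396*2][:, :],crop(s,u,36,11,dr)])[::1] if 0 else cv2.resize(np.hstack([crop(s,u,30,14),crop(s,u,30,14,dr)]),(800,400)))
E
python3 m4.py pics/h1.png .08
```

```text
t 8.6 tcp [0.6188 0.2675 0.0993] yang 150.99 zax [-0.0047 -0.0013 -1.    ] shift units [-0.0058 -0.0062  0.077 ]
turn units [ 0.0011 -0.0011 -0.0001]
```

View pics/h1.png

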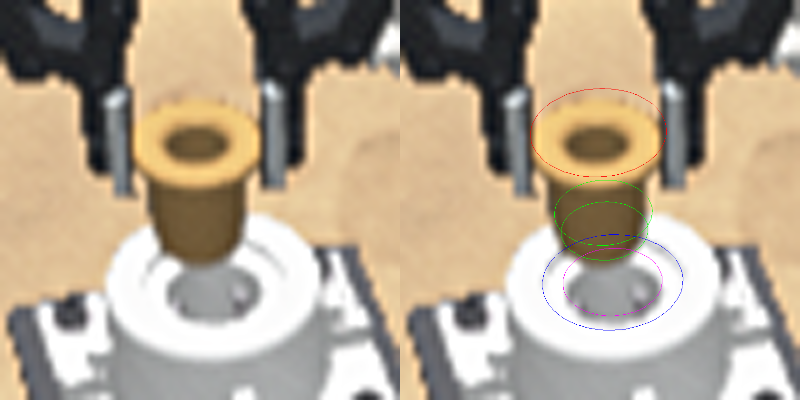

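The bushing hangs over the bore with its flange centre at crop (197,145) and the bore at (212,285). The flange sits a few mm from where I predicted, so I'll fit its pose, tilt included, with the arm settled.

```bash
cat > fitb.py <<'E'
from h import *
def tcp(n=4):
    L=[]
    for _ in range(n): c=cam("scene");L.append(env.get_state()['tcp_pos'])
    return c,np.mean(L,0),np.std(L,0)
def sil(c,P,tilt,S=4):
    """silhouette & topface of bushing: top centre P, axis tilt (world rx,ry)"""
    M=R.from_rotvec([tilt[0],tilt[1],0]).as_matrix()
    k=lambda r,z:(proj(c,circ([0,0,z],r,48)@M.T+P))
    im=np.zeros((480*1,640),np.uint8)
    out=[]
    for a in([(.019,0),(.019,-.005)],[(.014,-.005),(.014,-.03),(.0125,-.037)]):
        q=np.vstack([k(*x) for x in a]).astype(np.float32);h=cv2.convexHull(q)
        cv2.fillConvexPoly(im,(h*256).round().astype(int),255,cv2.LINE_AA,8)
    return im.astype(float)/255
def mask(c,u,rad=22):
    h=cv2.cvtColor(c['pixels'],cv2.COLOR_RGB2HSV)
    d=[x for x in spotter.cut_out("bushing","scene") if np.hypot(*np.subtract(x['uv'],u))<rad]
    return d[0]['region'].astype(float) if d else None
E
python3 - <<'E'
from fitb import *
c,P,sd=tcp();print(P,sd)
M=q2R(env.get_state()['orientation']);print("axes",M.round(3).tolist())
u=proj(c,P)[0];m=mask(c,u)
v,uu=np.nonzero(m);print("mask",uu.min(),uu.max(),v.min(),v.max(),m.sum())
x0,y0=int(u[0])-30,int(u[1])-30
w=np.s_[y0:y0+60,x0:x0+60]
# px params: shift along camera-right & along up (z) at fixed depth, plus tilt toward camera / sideways
cr=np.array([np.cos(np.radians(-29)),np.sin(np.radians(-29)),0]);vw=np.array([cr[1]*-1,cr[0],0])
def f(p):
    t=p[2]*cr+p[3]*vw
    return np.abs(sil(c,P+[0,0,.015]+cr*p[0]+np.array([0,0,p[1]]),t)[w]-m[w]).sum()
best=None
for tx in np.radians([-8,-4,0,4,8]):
    o=minimize(f,[0,-.003,tx,0],method="Nelder-Mead",options=dict(initial_simplex=[[0,-.003,tx,0],[.002,-.003,tx,0],[0,-.001,tx,0],[0,-.003,tx+.05,0],[0,-.003,tx,.05]]))
    print(np.degrees(tx),o.fun,(o.x[:2]*1000).round(2),np.degrees(o.x[2:]).round(2))
# bright top face ellipse
h=cv2.cvtColor(c['pixels'],cv2.COLOR_RGB2HSV)
b=((h[...,2]>175)&(m>0)).astype(np.uint8);v,uu=np.nonzero(b);e=cv2.fitEllipse(cv2.convexHull(np.c_[uu,v].astype(np.float32)));print("topface+rim",e,uu.min(),uu.max(),v.min(),v.max(),"pred",proj(c,P+[0,0,.015]),np.ptp(proj(c,circ(P+[0,0,.015],.019)),0))
E
```

```text
[0.62036108 0.26794421 0.10155672] [0.00046592 0.00014777 0.00071917]
axes [[-0.484, -0.875, 0.001], [-0.875, 0.484, 0.0], [-0.001, -0.0, -1.0]]
mask 285 302 178 202 364.0
-8.0 80.6 [-0.16 -0.34] [-7.59  0.35]
-4.0 59.56470588235294 [ 0.98 -9.06] [20.    3.02]
0.0 58.99607843137255 [ 1.11 -8.2 ] [18.97  3.93]
4.0 61.70196078431373 [-0.29 -7.93] [17.73  1.28]
8.0 60.53333333333334 [-0.18 -9.  ] [20.15  0.6 ]
topface+rim ((293.3218994140625, 188.93399047851562), (18.763916015625, 26.373271942138672), 1.394919753074646) 285 302 178 202 pred [[292.78810681 182.91033631]] [20.40097467 13.23294271]
```

```bash
cat > m5.py <<'E'
from fitb import *
c,P,sd=tcp(3);print(P,sd)
g=c['pixels'].astype(float)
T=P+[0,0,.015]
h=cv2.cvtColor(c['pixels'],cv2.COLOR_RGB2HSV)
u=proj(c,T)[0];print("pred top",u,"bottom ctr",proj(c,T-[0,0,.037])[0],"lowest edge",proj(c,circ(T-[0,0,.037],.0125))[:,1].max(),"top far/near",np.sort(proj(c,circ(T,.019))[:,1])[[0,-1]],"LR",np.sort(proj(c,circ(T,.019))[:,0])[[0,-1]])
x=int(round(u[0]))
for y in range(172,212): print(y,c['pixels'][y,x].tolist(),h[y,x].tolist())
for y in(int(u[1])+1,int(u[1])+3,int(u[1])+12): print("row",y,[(k,*c['pixels'][y,k][[0,2]].tolist()) for k in range(x-13,x+14)])
E
python3 m5.py
```

```text
[0.62098144 0.26814978 0.10266597] [1.89935422e-05 2.42750516e-06 1.94022365e-05]
pred top [292.98930702 182.27336367] bottom ctr [293.85043824 197.14881566] lowest edge 201.54784802533365 top far/near [175.74832535 188.97005857] LR [282.78347104 303.19334544]
172 [224, 193, 151] [17, 83, 224]
173 [224, 193, 152] [17, 82, 224]
174 [226, 197, 155] [18, 80, 226]
175 [225, 194, 154] [17, 80, 225]
176 [220, 186, 142] [17, 90, 220]
177 [225, 184, 120] [18, 119, 225]
178 [240, 202, 126] [20, 121, 240]
179 [239, 198, 126] [19, 121, 239]
180 [211, 169, 109] [18, 123, 211]
181 [135, 108, 69] [18, 125, 135]
182 [110, 88, 55] [18, 127, 110]
183 [114, 91, 57] [18, 127, 114]
184 [110, 90, 55] [19, 127, 110]
185 [110, 89, 55] [19, 127, 110]
186 [164, 130, 81] [18, 129, 164]
187 [234, 188, 119] [18, 125, 234]
188 [244, 206, 130] [20, 119, 244]
189 [232, 186, 119] [18, 124, 232]
190 [159, 128, 81] [18, 125, 159]
191 [112, 89, 56] [18, 128, 112]
192 [110, 87, 55] [17, 127, 110]
193 [113, 89, 56] [17, 129, 113]
194 [114, 90, 56] [18, 130, 114]
195 [113, 89, 55] [18, 131, 113]
196 [112, 91, 58] [18, 12
[... 1159 characters left out ...]
), (292, 110, 56), (293, 110, 55), (294, 109, 54), (295, 113, 56), (296, 142, 69), (297, 182, 90), (298, 234, 117), (299, 243, 130), (300, 243, 129), (301, 246, 128), (302, 221, 104), (303, 71, 54), (304, 124, 137), (305, 131, 138), (306, 101, 108)]
row 194 [(280, 228, 156), (281, 226, 156), (282, 224, 151), (283, 223, 151), (284, 228, 155), (285, 231, 155), (286, 109, 76), (287, 90, 45), (288, 101, 49), (289, 109, 54), (290, 111, 57), (291, 113, 56), (292, 112, 56), (293, 114, 56), (294, 111, 56), (295, 113, 58), (296, 109, 55), (297, 107, 54), (298, 103, 53), (299, 91, 44), (300, 116, 68), (301, 241, 162), (302, 235, 162), (303, 232, 160), (304, 230, 157), (305, 228, 153), (306, 229, 155)]
```

The arm settles about 0.3 s after a move. Once settled, the flange and sleeve lie within about 1 mm of prediction, and the TCP is on the bore axis. Lowering now.

jog_arm --increments '[[[0,0,0.03,0,0,0,255],[0,0,0.03,0,0,0,255],[0,0,0.02,0,0,0,255],[0,0,0.02,0,0,0,255],[0,0,0.02,0,0,0,255],[0,0,0.02,0,0,0,255],[0,0,0.02,0,0,0,255],[0,0,0.016,0,0,0,255],[0,0,0,0,0,0,255],[0,0,0,0,0,0,255],[0,0,0,0,0,0,255]]]'

```text
clock: 10.1
tcp_pos: [0.621, 0.2679, 0.058]
orientation: [0.0, -0.508, 0.861, -0.0]
wrist_force: [3.4, -0.5, -3.1]
finger_gap: 0.0352
grip_force: 40.1
```

Run:
```python
from fitb import *
c,P,sd=tcp(1);st=env.get_state();print(P,st['wrist_force'],st['ft_torque'],st['finger_gap'])
T=P+[0,0,.015];x=int(round(proj(c,T)[0][0]));e=proj(c,circ(T,.019))
print("pred",proj(c,T)[0],e.min(0),e.max(0))
for y in range(186,226): print(y,c['pixels'][y,x].tolist(),end=';')
y=int(round(proj(c,T)[0][1]));print([(k,int(c['pixels'][y+1,k][0]),int(c['pixels'][y+1,k][2])) for k in range(x-13,x+14)])
```

```text
[0.62097869 0.267877   0.05802053] [ 4.34094366 -0.19449569 -3.58835322] [-0.02877297 -0.80887579  0.02222965] 0.03523791765052579
pred [294.09577012 200.20718591] [284.20563949 193.65239633] [303.98354548 206.9282018 ]
186 [228, 199, 155];187 [229, 201, 157];188 [229, 201, 157];189 [227, 197, 154];190 [227, 196, 155];191 [229, 200, 156];192 [230, 200, 158];193 [224, 191, 151];194 [229, 193, 139];195 [242, 204, 128];196 [240, 203, 128];197 [234, 194, 124];198 [200, 161, 105];199 [115, 92, 60];200 [107, 85, 54];201 [108, 86, 54];202 [111, 89, 57];203 [109, 88, 56];204 [147, 117, 74];205 [223, 176, 111];206 [245, 208, 130];207 [238, 195, 124];208 [176, 141, 89];209 [113, 90, 58];210 [109, 88, 55];211 [109, 84, 52];212 [107, 84, 52];213 [165, 151, 134];214 [248, 246, 243];215 [255, 255, 255];216 [255, 255, 255];217 [255, 254, 254];218 [229, 230, 230];219 [181, 183, 183];220 [162, 165, 165];221 [166, 168, 168];222 [165, 167, 167];223 [166, 169, 168];224 [167, 169, 170];225 [167, 169, 169];[(281, 83, 87), (282, 134, 140), (283, 124, 133), (284, 89, 74), (285, 213, 104), (286, 248, 132), (287, 243, 130), (288, 239, 123), (289, 207, 101), (290, 99, 49), (291, 90, 45), (292, 102, 53), (293, 111, 56), (294, 108, 54), (295, 112, 58), (296, 107, 53), (297, 95, 49), (298, 107, 55), (299, 195, 95), (300, 241, 126), (301, 244, 131), (302, 249, 131), (303, 198, 97), (304, 78, 72), (305, 129, 139), (306, 133, 139), (307, 69, 75)]
```

jog_arm --increments '[[[-0.0014,-0.0024,0,0,0,0,255],[0,0,0,0,0,0,255],[0,0,0,0,0,0,120],[0,0,0,0,0,0,100],[0,0,0,0,0,0,60],[0,0,0,0,0,0,30],[0,0,0,0,0,0,0],[0,0,0,0,0,0,0],[0,0,-0.05,0,0,0,0],[0,0,-0.1,0,0,0,0],[0,0,-0.15,0,0,0,0],[0,0,-0.15,0,0,0,0],[0,0,0,0,0,0,0],[0,0,0,0,0,0,0]]]'

```text
clock: 11.55
tcp_pos: [0.6223, 0.2684, 0.173]
orientation: [0.002, -0.508, 0.861, -0.0]
wrist_force: [-0.3, -0.6, -0.4]
finger_gap: 0.0855
grip_force: 0.0
```

```bash
cat > m6.py <<'E'
from h import *
import sys
s=cam("scene");st=env.get_state();print(st['clock'],st['tcp_pos'],st['wrist_force'])
H=np.array([.6213,.2686,.056])
x=round(proj(s,H)[0][0])
# fit flange top height: circles r19 & bore r10
res=[]
for z in np.arange(-.002,.022,.001):
    p,v=fitc([s],H+[0,0,z],[(.019,0)],.003); res.append((v,round(z,3),p))
print(sorted(res,key=lambda a:-a[0])[:5])
print([(y,*s['pixels'][y,x].tolist()) for y in range(190,226)])
cv2.imwrite(sys.argv[1],cv2.resize(crop(s,proj(s,H+[0,0,.01])[0],25,10),(500,500)))
E
python3 m6.py pics/set.png
```

```text
11.6 [0.62134502 0.26804145 0.17117497] [-0.18122041  0.55940437 -0.37934228]
[(np.float64(204.7), np.float64(-0.002), array([0.6233, 0.2719, 0.054 ])), (np.float64(204.2), np.float64(-0.001), array([0.6227, 0.2711, 0.055 ])), (np.float64(203.7), np.float64(0.0), array([0.6223, 0.2703, 0.056 ])), (np.float64(203.4), np.float64(0.001), array([0.6218, 0.2693, 0.057 ])), (np.float64(203.0), np.float64(0.002), array([0.6213, 0.2685, 0.058 ]))]
[(190, 225, 195, 152), (191, 228, 198, 156), (192, 228, 199, 156), (193, 223, 189, 148), (194, 221, 187, 147), (195, 208, 173, 132), (196, 215, 174, 120), (197, 242, 203, 127), (198, 238, 198, 126), (199, 209, 167, 108), (200, 149, 118, 77), (201, 108, 86, 54), (202, 107, 86, 53), (203, 110, 90, 56), (204, 108, 87, 55), (205, 107, 86, 54), (206, 166, 131, 83), (207, 234, 189, 118), (208, 247, 211, 133), (209, 233, 186, 117), (210, 152, 121, 77), (211, 104, 81, 49), (212, 104, 82, 53), (213, 163, 150, 134), (214, 247, 246, 243), (215, 255, 255, 255), (216, 255, 255, 255), (217, 254, 254, 254), (218, 228, 229, 230), (219, 181, 184, 185), (220, 162, 165, 165), (221, 164, 166, 166), (222, 164, 167, 166), (223, 165, 167, 167), (224, 164, 166, 166), (225, 165, 167, 167)]
```

View pics/set.png

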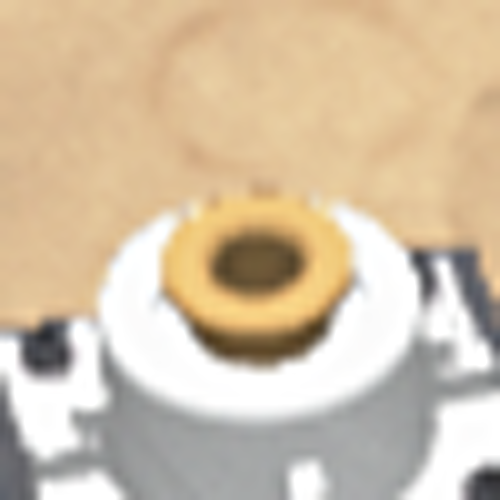

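The bushing stands proud in the bore with its flange top at crop (258,265), about 12 mm above the face. Next is the driver.

jog_arm --increments '[[[0,0,-0.04,0,0,-0.0389,0],[0,0,-0.04,0,0,-0.0389,0],[0,0,0,0,0,-0.0389,0],[0,0,0,0,0,-0.0389,0],[0.1131,-0.0045,0,0,0,0,0],[0.1131,-0.0045,0,0,0,0,0],[0.1131,-0.0045,0,0,0,0,0],[0.1131,-0.0045,0,0,0,0,0],[0.1131,-0.0045,0,0,0,0,0],[0.1131,-0.0045,0,0,0,0,0],[0.1131,-0.0045,0,0,0,0,0],[0.1131,-0.0045,0,0,0,0,0],[0,0,0,0,0,0,0],[0,0,0,0,0,0,0],[0,0,0,0,0,0,0]]]'

```text
clock: 13.1
tcp_pos: [0.6262, 0.0425, 0.1897]
orientation: [-0.0, -0.702, 0.712, 0.001]
wrist_force: [-1.0, -0.9, -0.8]
finger_gap: 0.0856
grip_force: 0.0
```

Run:
```python
from fitb import *
tcp(2);go([.6263,.0416,.0765],179)
```

```text
t 13.2 tcp [0.6265 0.0428 0.1901] yang 179.19 zax [-8.e-04  3.e-04 -1.e+00] shift units [5.100e-03 2.000e-04 4.544e-01]
turn units [0.0003 0.0001 0.001 ]
```

jog_arm --increments '[[[0.005,0,0.08,0,0,0,0],[0,0,0.08,0,0,0,0],[0,0,0.08,0,0,0,0],[0,0,0.08,0,0,0,0],[0,0,0.06,0,0,0,0],[0,0,0.04,0,0,0,0],[0,0,0.034,0,0,0,0],[0,0,0,0,0,0,0],[0,0,0,0,0,0,0],[0,0,0,0,0,0,150],[0,0,0,0,0,0,200],[0,0,0,0,0,0,255],[0,0,0,0,0,0,255],[0,0,0,0,0,0,255],[0,0,0,0,0,0,255],[0,0,0,0,0,0,255],[0,0,0,0,0,0,255]]]' --force 80

```text
clock: 14.9
tcp_pos: [0.6271, 0.0404, 0.0775]
orientation: [0.0, -0.702, 0.713, -0.0]
wrist_force: [-0.9, 0.7, 4.4]
finger_gap: 0.0224
grip_force: 78.0
```

jog_arm --increments '[[[0,0,-0.02,0,0,0,255],[0,0,-0.04,0,0,0,255],[0,0,-0.06,0,0,0,255],[0,0,-0.08,0,0,0,255],[0,0,-0.08,0,0,0,255],[0,0,-0.08,0,0,0,255],[0,0,-0.06,0,0,0,255],[0,0,0,0,0,0,255],[0,0,0,0,0,0,255],[0,0,0,0,0,0,255]]]'

```text
clock: 15.9
tcp_pos: [0.6259, 0.0405, 0.1808]
orientation: [-0.001, -0.702, 0.713, 0.001]
wrist_force: [0.3, -0.6, -1.8]
finger_gap: 0.0226
grip_force: 78.7
```

```bash
cat > m7.py <<'E'
from fitb import *
def dfit(c,P,rng=.006,verb=True):
    """driver in hand: fit in the scene image at fixed dz; returns per-part image-plane offsets"""
    O=P-[0,0,.0635]
    v=O-c['xyz'];cr=np.array([v[1],-v[0],0]);cr/=np.linalg.norm(cr);up=np.array([0,0,1.])
    g=cv2.cvtColor(c['pixels'],cv2.COLOR_RGB2GRAY).astype(np.float32)
    g=cv2.GaussianBlur(np.hypot(cv2.Sobel(g,5,1,0),cv2.Sobel(g,5,0,1)),(0,0),.7)
    for nm,parts in(("guard",[(.018,.062),(.018,.054)]),("shoulder",[(.017,.032),(.017,.022)])):
        def f(d):
            t=0
            for r,z in parts:
                q=proj(c,circ(O+[0,0,z]+cr*d[0]+up*d[1],r)).astype(np.float32)
                t+=np.minimum(cv2.remap(g,q[:,:1],q[:,1:],1),250).mean()
            return -t
        k=np.arange(-rng,rng+1e-6,.001);b=min((f((x,y)),x,y) for x in k for y in k)
        o=minimize(f,b[1:],method="Nelder-Mead",options=dict(initial_simplex=np.array(b[1:])+[[0,0],[.0008,0],[0,.0008]]))
        print(nm,"right,up mm",(o.x*1000).round(2),round(-o.fun/2,1))
    # nose: rows below the shoulder
    a=proj(c,O+[0,0,.022])[0];b=proj(c,O+[0,0,.003])[0]
    print("nose pred",a,b)
    for y in range(int(b[1])-5,int(b[1])+6,2): print(y,[(x,int(c['pixels'][y,x].sum()//3)) for x in range(int(b[0])-9,int(b[0])+10)])
if __name__=="__main__":
    c,P,sd=tcp(2);st=env.get_state();print(st['clock'],P,sd,st['finger_gap'],st['wrist_force']);dfit(c,P);go([.6213,.2683,.185],151)
E
python3 m7.py
```

```text
16.0 [0.62591506 0.04053536 0.1806947 ] [4.19717676e-05 1.24603210e-05 5.05597408e-05] 0.022531933921171438 [ 0.19775809 -0.31377413 -2.02211511]
guard right,up mm [-3.68  6.28] 182.2
shoulder right,up mm [-3.07  0.67] 190.4
nose pred [369.28633689 247.8661456 ] [368.60173547 255.85912723]
250 [(359, 151), (360, 96), (361, 99), (362, 113), (363, 153), (364, 192), (365, 202), (366, 217), (367, 218), (368, 223), (369, 223), (370, 226), (371, 226), (372, 219), (373, 202), (374, 204), (375, 191), (376, 151), (377, 107)]
252 [(359, 208), (360, 156), (361, 106), (362, 108), (363, 108), (364, 109), (365, 111), (366, 115), (367, 118), (368, 123), (369, 121), (370, 119), (371, 121), (372, 118), (373, 113), (374, 110), (375, 109), (376, 108), (377, 116)]
254 [(359, 199), (360, 204), (361, 206), (362, 208), (363, 163), (364, 107), (365, 111), (366, 116), (367, 119), (368, 119), (369, 120), (370, 119), (371, 117), (372, 118), (373, 113), (374, 119), (375, 158), (376, 167), (377, 202)]
256 [(359, 204), (360, 199), (361, 197), (362, 203), (363, 203), (364, 154), (365, 104), (366, 104), (367, 112), (368, 115), (369, 117), (370, 113), (371, 108), (372, 123), (373, 204), (374, 204), (375, 204), (376, 203), (377, 201)]
258 [(359, 180), (360, 209), (361, 207), (362, 202), (363, 200), (364, 207), (365, 202), (366, 157), (367, 110), (368, 110), (369, 120), (370, 159), (371, 167), (372, 205), (373, 206), (374, 201), (375, 196), (376, 197), (377, 199)]
260 [(359, 94), (360, 117), (361, 183), (362, 206), (363, 204), (364, 202), (365, 201), (366, 204), (367, 202), (368, 200), (369, 197), (370, 198), (371, 199), (372, 202), (373, 203), (374, 205), (375, 205), (376, 206), (377, 201)]
t 16.0 tcp [0.626  0.0405 0.1807] yang 179.11 zax [-2.3e-03  2.0e-04 -1.0e+00] shift units [-0.9107  0.0329 -0.0168]
turn units [ 7.000e-04 -1.000e-04  1.561e-01]
```

jog_arm --increments '[[[-0.1138,0.0041,0,0,0,0,255],[-0.1138,0.0041,0,0,0,0,255],[-0.1138,0.0041,0,0,0,0,255],[-0.1138,0.0041,0,0,0,0,255],[-0.1138,0.0041,0,0,0,0,255],[-0.1138,0.0041,0,0,0,0,255],[-0.1138,0.0041,0,0,0,0,255],[-0.1138,0.0041,0,0,0,0,255],[0,0,0,0,0,0.039,255],[0,0,0,0,0,0.039,255],[0,0,0,0,0,0.039,255],[0,0,0,0,0,0.039,255],[0,0,0.05,0,0,0,255],[0,0,0.03,0,0,0,255],[0,0,0,0,0,0,255],[0,0,0,0,0,0,255],[0,0,0,0,0,0,255]]]'

```text
clock: 17.7
tcp_pos: [0.6222, 0.2682, 0.1622]
orientation: [0.0, -0.508, 0.861, -0.0]
wrist_force: [1.2, 0.3, -2.6]
finger_gap: 0.0228
grip_force: 78.8
```

```bash
cat > m8.py <<'E'
from fitb import *
import sys
c,P,sd=tcp(2);st=env.get_state();print(st['clock'],P,sd,st['finger_gap'],st['wrist_force']);go([.6213,.2683,.15],151)
O=P-[0,0,.0635];H=np.array([.6213,.2686,.069])
dr=[(circ(O+[0,0,z],r),k) for z,r,k in((.062,.018,(0,0,255)),(.032,.017,(0,255,0)),(.022,.0075,(255,0,0)),(.004,.0075,(255,0,0)))]+[(circ(H,.019),(255,0,255)),(circ(H,.010),(255,0,255))]
u=proj(c,(O+[0,0,.025]+H)/2)[0]
cv2.imwrite(sys.argv[1],cv2.resize(np.hstack([crop(c,u,30,14),crop(c,u,30,14,dr)]),(800,400)))
E
python3 m8.py pics/d1.png
```

```text
17.8 [0.62238218 0.26821257 0.16247024] [3.00652035e-05 7.46801582e-06 6.31529456e-05] 0.02250766659788972 [-0.09407432 -0.29985691 -2.60050961]
t 17.8 tcp [0.6224 0.2682 0.1625] yang 151.04 zax [ 9.e-04  3.e-04 -1.e+00] shift units [0.0019 0.0041 0.0501]
turn units [-0.0002  0.0002  0.0002]
```

View pics/d1.png

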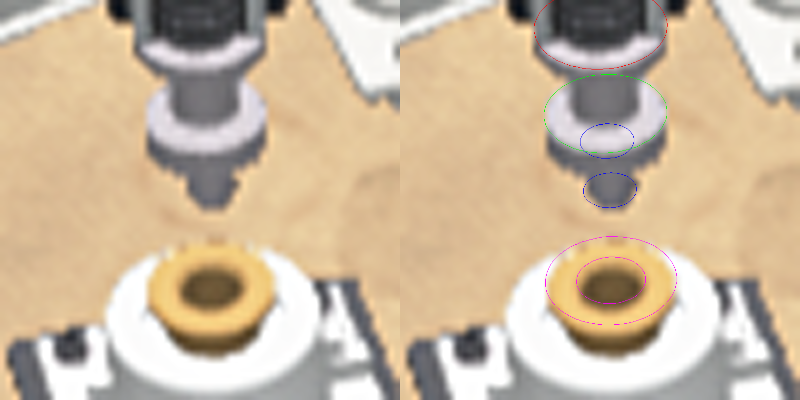

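The driver hangs upright and matches the overlay, with its nose at crop (212,190) directly over the bushing bore at (211,288). I'll correct about 1 mm and enter gently.

jog_arm --increments '[[[0.0023,0.0042,0.03,0,0,0,255],[0,0,0.03,0,0,0,255],[0,0,0.03,0,0,0,255],[0,0,0.02,0,0,0,255],[0,0,0.015,0,0,0,255],[0,0,0.015,0,0,0,255],[0,0,0.015,0,0,0,255],[0,0,0.015,0,0,0,255],[0,0,0,0,0,0,255],[0,0,0,0,0,0,255],[0,0,0,0,0,0,255]]]'

```text
clock: 18.9
tcp_pos: [0.621, 0.2682, 0.1197]
orientation: [0.0, -0.508, 0.862, -0.0]
wrist_force: [-0.5, -0.3, -2.9]
finger_gap: 0.0223
grip_force: 78.8
```

jog_arm --increments '[[[0,0,0.01,0,0,0,255],[0,0,0.01,0,0,0,255],[0,0,0.01,0,0,0,255],[0,0,0.008,0,0,0,255],[0,0,0.004,0,0,0,255],[0,0,0,0,0,0,255],[0,0,0,0,0,0,255],[0,0,0,0,0,0,255]]]'

```text
clock: 19.7
tcp_pos: [0.6212, 0.2685, 0.1095]
orientation: [0.001, -0.508, 0.861, 0.0]
wrist_force: [0.9, 2.3, 1.6]
finger_gap: 0.0224
grip_force: 79.1
```

jog_arm --increments '[[[0,0,0.004,0,0,0,255],[0,0,0.004,0,0,0,255],[0,0,0.004,0,0,0,255],[0,0,0.004,0,0,0,255],[0,0,0,0,0,0,255],[0,0,0,0,0,0,255],[0,0,0,0,0,0,255]]]'

```text
clock: 20.4
tcp_pos: [0.6211, 0.2683, 0.1052]
orientation: [0.0, -0.508, 0.862, 0.0]
wrist_force: [0.5, 2.3, 3.7]
finger_gap: 0.0223
grip_force: 79.4
```

jog_arm --increments '[[[0,0,0.004,0,0,0,255],[0,0,0.004,0,0,0,255],[0,0,0.004,0,0,0,255],[0,0,0.004,0,0,0,255],[0,0,0,0,0,0,255],[0,0,0,0,0,0,255],[0,0,0,0,0,0,255]]]'

```text
clock: 21.1
tcp_pos: [0.6212, 0.2683, 0.1013]
orientation: [0.0, -0.508, 0.862, -0.0]
wrist_force: [0.5, 3.2, 5.0]
finger_gap: 0.0223
grip_force: 79.5
```

jog_arm --increments '[[[-0.0014,0.0008,0.004,0,0,0,255],[0,0,0.004,0,0,0,255],[0,0,0.004,0,0,0,255],[0,0,0,0,0,0,255],[0,0,0,0,0,0,255],[0,0,0,0,0,0,255]]]'

```text
clock: 21.7
tcp_pos: [0.6213, 0.2685, 0.0985]
orientation: [0.0, -0.508, 0.862, -0.0]
wrist_force: [-0.0, 2.6, 6.2]
finger_gap: 0.0221
grip_force: 79.6
```

jog_arm --increments '[[[0,0,0.004,0,0,0,255],[0,0,0.004,0,0,0,255],[0,0,0,0,0,0,255],[0,0,0,0,0,0,255],[0,0,0,0,0,0,255]]]'

```text
clock: 22.2
tcp_pos: [0.6214, 0.2687, 0.0984]
orientation: [0.001, -0.508, 0.862, -0.0]
wrist_force: [-2.3, 1.3, 13.9]
finger_gap: 0.022
grip_force: 80.6
```

jog_arm --increments '[[[0,0,0.004,0,0,0,255],[0,0,0.004,0,0,0,255],[0,0,0.004,0,0,0,255],[0,0,0,0,0,0,255],[0,0,0,0,0,0,255],[0,0,0,0,0,0,255],[0,0,0,0,0,0,255]]]'

```text
clock: 22.9
tcp_pos: [0.6216, 0.2688, 0.0983]
orientation: [0.002, -0.508, 0.862, -0.001]
wrist_force: [-6.5, -1.0, 27.1]
finger_gap: 0.0224
grip_force: 81.9
```

```bash
cat > m9.py <<'E'
from fitb import *
c,P,sd=tcp(1);st=env.get_state();print(st['clock'],st['tcp_pos'],st['wrist_force'],st['ft_torque'])
H=np.array([.6213,.2686,.056]);x=round(proj(c,H)[0][0])
e=lambda z,r:proj(c,circ(H+[0,0,z],r))
print("col",x,"shoulder top near",e(.01,.017)[:,1].max(),"shoulder bottom near",e(0,.017)[:,1].max(),"flange near top",e(0,.019)[:,1].max(),"cbore near",e(0,.0205)[:,1].max(),"boss near",e(0,.03)[:,1].max(),"guardtop near",e(.04,.018)[:,1].max())
for xx in(x-5,x,x+5): print([(y,*c['pixels'][y,xx][[0,2]].tolist()) for y in range(188,222)])
E
python3 m9.py
```

```text
22.95 [0.62161591 0.26877287 0.09830997] [-7.22764498 -0.45878982 27.04362345] [0.11246341 1.77185595 0.00664971]
col 294 shoulder top near 208.64295145391975 shoulder bottom near 212.45602227032558 flange near top 213.17124528226853 cbore near 213.70892749280057 boss near 217.1396374118816 guardtop near 197.2331486366781
[(188, 62, 64), (189, 61, 65), (190, 61, 65), (191, 59, 66), (192, 84, 86), (193, 168, 168), (194, 229, 228), (195, 220, 218), (196, 174, 174), (197, 114, 116), (198, 132, 134), (199, 152, 153), (200, 159, 159), (201, 186, 185), (202, 201, 200), (203, 221, 219), (204, 223, 223), (205, 225, 225), (206, 217, 217), (207, 173, 174), (208, 108, 114), (209, 103, 108), (210, 145, 112), (211, 209, 111), (212, 223, 126), (213, 234, 227), (214, 254, 255), (215, 254, 255), (216, 254, 254), (217, 245, 246), (218, 199, 199), (219, 160, 161), (220, 160, 160), (221, 161, 165)]
[(188, 73, 77), (189, 62, 66), (190, 59, 64), (191, 62, 63), (192, 54, 57), (193, 69, 73), (194, 156, 156), (195, 233, 233), (196, 215, 214), (197, 158, 158), (198, 119, 120), (199, 117, 117), (200, 121, 122
[... 230 characters left out ...]
238, 232), (215, 255, 255), (216, 255, 255), (217, 255, 255), (218, 229, 231), (219, 180, 183), (220, 162, 165), (221, 164, 166)]
[(188, 55, 59), (189, 52, 56), (190, 51, 56), (191, 96, 98), (192, 173, 174), (193, 227, 226), (194, 231, 232), (195, 190, 192), (196, 110, 113), (197, 121, 122), (198, 155, 157), (199, 163, 164), (200, 166, 166), (201, 166, 166), (202, 176, 176), (203, 205, 203), (204, 222, 221), (205, 225, 225), (206, 208, 207), (207, 154, 156), (208, 106, 112), (209, 105, 111), (210, 145, 113), (211, 211, 111), (212, 218, 112), (213, 231, 223), (214, 255, 255), (215, 255, 255), (216, 255, 254), (217, 245, 246), (218, 198, 201), (219, 162, 164), (220, 163, 165), (221, 168, 170)]
```

The stop is firm at 27 N. The column profile shows bronze going straight to white at the flange edge, with the guard and shoulder at flush height, so it is seated. I'll relax the load, let go and regrip stress-free, then pull straight up.

jog_arm --increments '[[[0,0,-0.01,0,0,0,255],[0,0,-0.009,0,0,0,255],[0,0,0,0,0,0,255],[0,0,0,0,0,0,255],[0,0,0,0,0,0,160],[0,0,0,0,0,0,150],[0,0,0,0,0,0,150],[0,0,0,0,0,0,150],[0,0,0,0,0,0,200],[0,0,0,0,0,0,255],[0,0,0,0,0,0,255],[0,0,0,0,0,0,255],[0,0,0,0,0,0,255],[0,0,0,0,0,0,255]]]'

```text
clock: 24.35
tcp_pos: [0.6206, 0.2686, 0.0975]
orientation: [-0.0, -0.508, 0.862, 0.0]
wrist_force: [1.5, -0.6, -2.0]
finger_gap: 0.0226
grip_force: 78.2
```

```bash
python3 m9.py|head -1; python3 -c "
from h import *
go([.6212,.2684,.17],151)"
```

```text
24.4 [0.62069442 0.26861291 0.0976095 ] [-0.74369002 -0.50944514 -2.25361055] [-0.03252238  0.04161165 -0.00149457]
t 24.4 tcp [0.6207 0.2686 0.0976] yang 151.03 zax [-4.e-04  0.e+00 -1.e+00] shift units [-2.000e-04 -2.100e-03 -2.896e-01]
turn units [ 0.0001 -0.0001  0.0002]
```

jog_arm --increments '[[[0,0,-0.008,0,0,0,255],[0,0,-0.012,0,0,0,255],[0,0,-0.016,0,0,0,255],[0,0,-0.02,0,0,0,255],[0,0,-0.03,0,0,0,255],[0,0,-0.03,0,0,0,255],[0,0,-0.06,0,0,0,255],[0,0,-0.08,0,0,0,255],[0,0,-0.08,0,0,0,255],[0,0,-0.04,0,0,0,255],[0,0,0,0,0,0,255],[0,0,0,0,0,0,255],[0,0,0,0,0,0,255]]]'

```text
clock: 25.7
tcp_pos: [0.6202, 0.2684, 0.1905]
orientation: [-0.001, -0.508, 0.862, 0.0]
wrist_force: [-0.1, -0.1, -2.8]
finger_gap: 0.0227
grip_force: 78.3
```

```bash
cat > m10.py <<'E'
from fitb import *
c,P,sd=tcp(1);st=env.get_state();print(st['clock'],st['tcp_pos'],st['wrist_force'])
H=np.array([.6213,.2686,.056]);x=round(proj(c,H)[0][0])
e=lambda z,r:proj(c,circ(H+[0,0,z],r))
for z in(0,.002): print(z,"flange far/near",e(z,.019)[:,1].min(),e(z,.019)[:,1].max(),"LR",e(z,.019)[:,0].min(),e(z,.019)[:,0].max(),"boss",e(0,.03)[:,1].min(),e(0,.03)[:,1].max())
for xx in(x-5,x,x+5): print([(y,*c['pixels'][y,xx][[0,2]].tolist()) for y in range(192,222)])
go([.6263,.0408,.18],179)
E
python3 m10.py
```

```text
25.75 [0.62020485 0.26836933 0.19036265] [-0.0383217   0.42234782 -3.06558166]
0 flange far/near 199.89948747481296 213.17124528226853 LR 284.65192772702454 304.18729026604547 boss 196.1795223222053 217.1396374118816
0.002 flange far/near 199.14203045797518 212.41286397752273 LR 284.59446247700214 304.15683940097483 boss 196.1795223222053 217.1396374118816
[(192, 216, 138), (193, 215, 136), (194, 221, 145), (195, 224, 146), (196, 223, 150), (197, 243, 229), (198, 254, 255), (199, 253, 255), (200, 248, 254), (201, 221, 210), (202, 221, 132), (203, 239, 120), (204, 241, 127), (205, 238, 124), (206, 234, 119), (207, 228, 114), (208, 232, 117), (209, 242, 128), (210, 242, 126), (211, 236, 117), (212, 218, 124), (213, 230, 223), (214, 254, 255), (215, 254, 254), (216, 254, 254), (217, 245, 244), (218, 197, 199), (219, 160, 162), (220, 159, 161), (221, 161, 164)]
[(192, 228, 156), (193, 223, 147), (194, 222, 143), (195, 225, 149), (196, 243, 229), (197, 253, 255), (198, 253, 255), (199, 249, 255), (200, 232, 210), (201, 239, 126), (202, 238, 121), (203, 236, 126), (204, 197, 102), (205, 11
[... 236 characters left out ...]
83), (220, 163, 165), (221, 163, 165)]
[(192, 229, 155), (193, 228, 155), (194, 228, 153), (195, 228, 154), (196, 234, 206), (197, 247, 251), (198, 253, 255), (199, 253, 255), (200, 243, 248), (201, 216, 148), (202, 239, 121), (203, 239, 124), (204, 230, 116), (205, 191, 94), (206, 151, 75), (207, 143, 72), (208, 177, 87), (209, 235, 119), (210, 244, 129), (211, 236, 116), (212, 214, 111), (213, 229, 223), (214, 255, 255), (215, 254, 255), (216, 254, 254), (217, 244, 244), (218, 197, 200), (219, 159, 161), (220, 164, 165), (221, 163, 165)]
t 25.75 tcp [0.6202 0.2684 0.1904] yang 151.02 zax [-2.3e-03 -6.0e-04 -1.0e+00] shift units [ 0.7845 -0.4624  0.042 ]
turn units [ 0.0006 -0.0004 -0.1554]
```

The flange sits concentric and level in the face: its edges at rows 200.4 and 213.8 match flush. Next I'll measure the empty hole before putting the driver back.

Run:
```python
from h import *
s,t=cam("scene"),cam("top")
Q=np.array([.6263,.0412,.035])
for nm,cs in(("s",[s]),("t",[t]),("st",[s,t])):
    print(nm,fitc(cs,Q,[(.0093,0)],.006),fitc(cs,Q,[(.0113,0)],.006),fitc(cs,Q,[(.0093,0),(.0113,0)],.006))
for nm,c in(("scene",s),("top",t)):
    L=[d for d in spotter.landmark_of("block_hole1",nm) if np.hypot(*(np.array(d['uv'])-proj(c,Q)[0]))<12]
    if L: print(nm,L[0]['conf'],onz(c,L[0]['uv'],.035).round(4))
    # dark blob centroid
    u=proj(c,Q)[0];g=cv2.cvtColor(c['pixels'],cv2.COLOR_RGB2GRAY);x,y=u.round().astype(int)
    w=g[y-9:y+10,x-9:x+10];print(nm,"centre",x,y);print(w[::2,::1])
```

```text
s (array([0.6268, 0.041 , 0.035 ]), np.float64(136.1)) (array([0.6275, 0.0415, 0.035 ]), np.float64(86.1)) (array([0.6267, 0.041 , 0.035 ]), np.float64(110.7))
t (array([0.6268, 0.0412, 0.035 ]), np.float64(43.5)) (array([0.6254, 0.0431, 0.035 ]), np.float64(35.5)) (array([0.6259, 0.0418, 0.035 ]), np.float64(37.9))
st (array([0.6267, 0.041 , 0.035 ]), np.float64(89.8)) (array([0.6259, 0.0422, 0.035 ]), np.float64(58.7)) (array([0.6267, 0.0414, 0.035 ]), np.float64(73.6))
scene 0.71 [0.6312 0.0447 0.035 ]
scene centre 366 288
[[103 103 104 106 106 104  99  96 101 103 101 100  98  97 100  97  98  96
   92]
 [103 105 104 106 107 105 104 102  99  95  97  98 103 101 100  98 103 100
   98]
 [105 103 104 106 104 106 102 107 103 106  99  96  98 102 102 101  98 100
   99]
 [108 108 103 105 105  92  72  67  64  66  67  80  85  91  98 101 102 100
  100]
 [104 104 108 107  77  55  51  59  57  55  53  53  51  53  77  93 100 103
  101]
 [101 103 105  98  68  53  57  58  56  59  56  53  49  46  63  95  98  97
   94]
 [101 102 102 107 100  82  65  57  58  56  54  52  55  70  93 108 105 101
   97]
 
[... 194 characters left out ...]
 106 106 102 103 104 106 107 108 109 105
  100]]
top 0.74 [0.621  0.0392 0.035 ]
top centre 359 244
[[77 77 77 78 80 80 78 79 79 79 80 80 79 80 80 80 80 81 81]
 [79 79 79 78 79 78 79 80 80 80 79 79 80 79 80 79 80 80 80]
 [79 78 77 76 76 76 77 76 75 75 76 77 78 78 77 77 77 78 76]
 [80 79 79 78 79 77 69 63 60 56 52 54 67 77 79 79 81 80 81]
 [82 81 83 82 80 81 82 81 80 80 78 69 47 64 80 82 82 82 81]
 [83 82 83 83 83 82 81 83 81 84 82 78 58 58 81 82 83 81 83]
 [82 83 83 82 82 82 83 83 82 83 83 80 66 77 82 82 84 83 83]
 [83 83 84 82 81 83 80 81 81 81 81 78 80 81 83 82 82 83 81]
 [81 80 80 80 80 81 81 82 82 82 83 81 82 82 83 83 83 83 81]
 [83 83 83 83 83 83 82 84 83 83 83 84 84 84 83 83 83 84 83]]
```

jog_arm --increments '[[[0.0979,-0.0579,0,0,0,0,255],[0.0979,-0.0579,0,0,0,0,255],[0.0979,-0.0579,0,0,0,0,255],[0.0979,-0.0579,0,0,0,0,255],[0.0979,-0.0579,0,0,0,0,255],[0.0979,-0.0579,0,0,0,0,255],[0.0979,-0.0579,0,0,0,0,255],[0.0979,-0.0579,0,0,0,0,255],[0,0,0.04,0,0,-0.0389,255],[0,0,0.04,0,0,-0.0389,255],[0,0,0.04,0,0,-0.0389,255],[0,0,0,0,0,-0.0389,255],[0,0,0.04,0,0,0,255],[0,0,0.03,0,0,0,255],[0,0,0,0,0,0,255],[0,0,0,0,0,0,255],[0,0,0,0,0,0,255],[0,0,0,0,0,0,255]]]'

```text
clock: 27.75
tcp_pos: [0.6277, 0.0412, 0.1448]
orientation: [0.0, -0.701, 0.713, -0.0]
wrist_force: [1.1, -0.3, -2.2]
finger_gap: 0.0221
grip_force: 78.4
```

```bash
python3 m7.py; python3 -c "
from h import *
go([.6266,.0411,.0785],179)"
```

```text
27.85 [0.62761919 0.0411958  0.14471748] [9.38920373e-06 1.28301817e-05 2.59062161e-05] 0.022081291529658854 [-0.2916019  -0.56087262 -3.01958234]
guard right,up mm [-5.53  6.48] 176.4
shoulder right,up mm [-1.29  3.25] 183.3
nose pred [368.5984431 262.1042593] [367.94363137 269.63405847]
264 [(358, 93), (359, 96), (360, 100), (361, 108), (362, 136), (363, 170), (364, 190), (365, 200), (366, 214), (367, 216), (368, 221), (369, 223), (370, 225), (371, 210), (372, 200), (373, 199), (374, 188), (375, 147), (376, 104)]
266 [(358, 92), (359, 92), (360, 97), (361, 104), (362, 109), (363, 109), (364, 110), (365, 114), (366, 118), (367, 118), (368, 121), (369, 118), (370, 119), (371, 116), (372, 112), (373, 105), (374, 103), (375, 120), (376, 172)]
268 [(358, 95), (359, 93), (360, 92), (361, 92), (362, 97), (363, 101), (364, 109), (365, 117), (366, 116), (367, 119), (368, 119), (369, 117), (370, 117), (371, 111), (372, 117), (373, 157), (374, 168), (375, 201), (376, 204)]
270 [(358, 97), (359, 98), (360, 94), (361, 92), (362, 92), (363, 92), (364, 98), (365, 105), (366, 109), (367, 112), (36
[... 156 characters left out ...]
62, 97), (363, 94), (364, 92), (365, 88), (366, 103), (367, 111), (368, 108), (369, 103), (370, 98), (371, 116), (372, 175), (373, 204), (374, 203), (375, 199), (376, 199)]
274 [(358, 95), (359, 94), (360, 94), (361, 97), (362, 97), (363, 97), (364, 97), (365, 92), (366, 94), (367, 93), (368, 93), (369, 92), (370, 93), (371, 91), (372, 94), (373, 115), (374, 178), (375, 205), (376, 205)]
t 27.85 tcp [0.6276 0.0412 0.1447] yang 179.02 zax [ 8.e-04  0.e+00 -1.e+00] shift units [-0.9079  0.0407 -0.1612]
turn units [-2.000e-04  1.000e-04  1.557e-01]
t 27.85 tcp [0.6276 0.0412 0.1447] yang 179.02 zax [ 8.e-04  0.e+00 -1.e+00] shift units [0.0004 0.0042 0.2648]
turn units [-0.0002  0.      0.0001]
```

jog_arm --increments '[[[0.0004,0.0042,0.04,0,0,0,255],[0,0,0.04,0,0,0,255],[0,0,0.04,0,0,0,255],[0,0,0.03,0,0,0,255],[0,0,0.02,0,0,0,255],[0,0,0.015,0,0,0,255],[0,0,0.015,0,0,0,255],[0,0,0,0,0,0,255],[0,0,0,0,0,0,255],[0,0,0,0,0,0,255]]]'

```text
clock: 28.85
tcp_pos: [0.6266, 0.0411, 0.0947]
orientation: [0.0, -0.701, 0.713, -0.0]
wrist_force: [-0.1, 0.4, -2.3]
finger_gap: 0.0226
grip_force: 78.4
```

Free of contact, and the nose is about 4 mm into the hole. I'll go on down.

jog_arm --increments '[[[0,0,0.015,0,0,0,255],[0,0,0.015,0,0,0,255],[0,0,0.015,0,0,0,255],[0,0,0.01,0,0,0,255],[0,0,0.007,0,0,0,255],[0,0,0,0,0,0,255],[0,0,0,0,0,0,255],[0,0,0,0,0,0,255]]]'

```text
clock: 29.65
tcp_pos: [0.6265, 0.0411, 0.079]
orientation: [0.0, -0.701, 0.713, -0.0]
wrist_force: [-1.1, 0.3, -2.6]
finger_gap: 0.0224
grip_force: 78.4
```

jog_arm --increments '[[[0,0,0.004,0,0,0,255],[0,0,0.004,0,0,0,255],[0,0,0.002,0,0,0,255],[0,0,0,0,0,0,255],[0,0,0,0,0,0,255],[0,0,0,0,0,0,255]]]'

```text
clock: 30.25
tcp_pos: [0.6263, 0.0411, 0.0765]
orientation: [0.0, -0.701, 0.713, -0.0]
wrist_force: [-1.0, -0.0, 0.1]
finger_gap: 0.0223
grip_force: 78.6
```

Contact where expected. I'll release, lift, back off and check.

jog_arm --increments '[[[0,0,0.002,0,0,0,255],[0,0,0,0,0,0,255],[0,0,0,0,0,0,160],[0,0,0,0,0,0,120],[0,0,0,0,0,0,60],[0,0,0,0,0,0,0],[0,0,0,0,0,0,0],[0,0,0,0,0,0,0],[0,0,-0.04,0,0,0,0],[0,0,-0.08,0,0,0,0],[0,0,-0.1,0,0,0,0],[0,0,-0.15,0,0,0,0],[0,0,-0.15,0,0,0,0],[0.1,0,-0.1,0,0,0,0],[0.15,0,0,0,0,0,0],[0.15,0,0,0,0,0,0],[0.15,0,0,0,0,0,0],[0.15,0,0,0,0,0,0],[0,0,0,0,0,0,0],[0,0,0,0,0,0,0]]]'

```text
clock: 32.25
tcp_pos: [0.6232, -0.1348, 0.2313]
orientation: [0.0, -0.7, 0.714, -0.0]
wrist_force: [-0.3, 0.0, -0.6]
finger_gap: 0.0854
grip_force: 0.0
```

Run:
```python
from h import *
s,t=cam("scene"),cam("top");st=env.get_state();print(st['clock'],st['tcp_pos'],st['wrist_force'])
G=np.array([.6263,.0412,.075]);H=np.array([.6213,.2686,.056]);T=np.array([.6209,.2682,.056])
gz=[(.018,0),(.018,-.008),(.017,-.03)]
print(fitc([s],G,gz),fitc([t],G,gz))
print("flange",[(round(z,4),fitc([t],T+[0,0,z],[(.019,0)],.004)) for z in(0,)],fitc([s],H,[(.019,0)],.004))
dr=[(circ(H,.019),(0,0,255)),(circ(H,.03),(0,0,255))];dg=[(circ(G+[0,0,z],r),(0,0,255)) for r,z in gz[::2]]
cv2.imwrite("pics/end.png",np.vstack([np.hstack([crop(s,proj(s,H)[0],25,6),crop(s,proj(s,H)[0],25,6,dr)]),np.hstack([crop(s,(368,280),25,6),crop(t,(320,280),75,2)])]))
```

```text
32.35 [ 0.62331644 -0.13315602  0.23125288] [-0.4952018  -0.312955   -0.21104941]
(array([0.6255, 0.0426, 0.075 ]), np.float64(209.3)) (array([0.6251, 0.0428, 0.075 ]), np.float64(149.7))
flange [(0, (array([0.6202, 0.2673, 0.056 ]), np.float64(58.1)))] (array([0.6211, 0.2681, 0.056 ]), np.float64(166.1))
```

View pics/end.png

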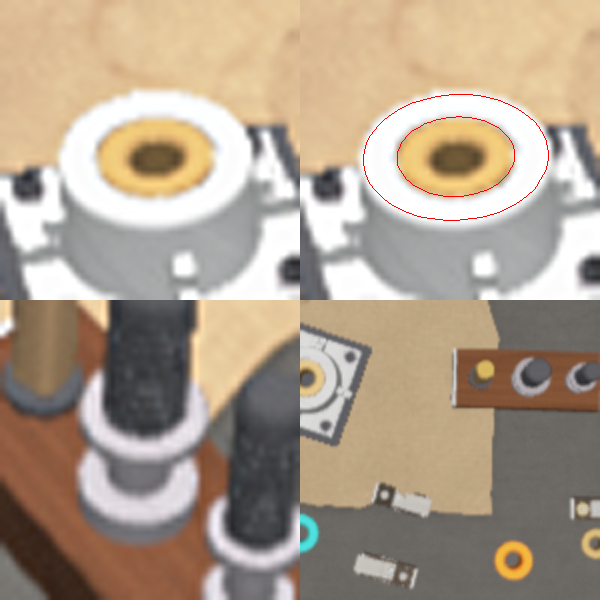

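The flange is flush and concentric in the face (crop (155,157)). The driver stands upright in the middle hole (crop (140,470)), and the blocks and other tools are where they were.

```bash
python3 -c "
from workcell import ticket
print(ticket.hand_in())"
```

```text
the job is handed in; nothing more can be done
None
```

The larger bushing is pressed in flush with the housing face, the larger driver stands back upright in its hole, the other parts looked unmoved, and the job is handed in at about 32 s on the robot clock.

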